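Click a drill battery onto its charger and keep it pressed home

ROBOT

A 6-joint arm with a two-finger parallel gripper is mounted at the origin on the work surface. World frame = base frame: x ahead of the robot, y to its left, z up, the work surface at z = 0. Lengths are in m, angles in degrees, forces in N, time in s.
With the tool pointing down it reaches from about 0.275 to 0.825 m from the base axis. Payload 4.9 kg.
Tool frame: the origin (TCP) lies on the centre line of the jaws, within the pads' length; the fingertips stand ahead of it and the grasp point (between the pads) lies 6 mm ahead of it (ctrl.tips_ahead is the y of the fingertips in the tool frame, in m); y points along the fingers, x is the direction in which the jaws open and shut, and the axes are right-handed (so a half turn about y gives the same grasp; the last joint's range is limited). The gripper opens to 85 mm and grips with 20 to 120 N. Pads are 22 mm wide; open, the fingers measure 114 mm over their backs; the gripper's body (76 mm by 85 mm) begins 54 mm behind the grasp point. The pads swing forward as they close: fully open they stand 13 mm farther back than shut.
Start: joints at [-73.178, 18.69, -11.035, 60.275, 0, 82.311], TCP at [0.228, -0.5, 0.256] pointing down, gripper open.
Joint ranges: [-152.03, 152.03], [-55.5, 102.48], [-74.3, 77.21], [-110.64, 120.58], [-84.22, 78.4], [-180, 180]. Speed limits (degrees/s): [147.25, 147.25, 180, 180, 180, 180].

INTERFACE

Orientations are given as [roll, pitch, yaw] about the fixed x, y, z axes, in that order (R = Rz(yaw) Ry(pitch) Rx(roll)).
In Python, from cell import ctrl gives the robot as it stands.
- The arm moves only by the shell command python3 -m pendant 'ROWS' [FORCE]. ROWS is JSON, a list of rows, each an object of numbers: "gripper": the closure, from 0 (fully open) to 1 (shut); "tx", "ty", "tz": the shift along the tool's x, y, z scaled (see below); "spin": the turn about the tool's y scaled (see below). In form: [{"gripper": .., "tx": .., "ty": .., "tz": .., "spin": ..}, ...]. A call has 1 to 10 rows; each row shifts and turns the commanded pose from where the row before left it, along the tool's axes as they then stand; what a row does not reach is not made up. The controller multiplies each number of a shift by 0.5 m and each number of a turn by 0.12 rad. A row lasts 1/10 s, in which the tool goes at most 50 mm and 8.59 degrees, less where a joint would pass 70% of its speed; a pose out of reach is approached as far as the arm can. A call with a number of a shift or a turn outside -1 to 1 is refused whole. A call with a gripper value outside its range is refused whole. The fingers move at their own pace and stop on an object; FORCE is the grip in N (left out, the last holds). Time passes only in rows, so rows that do not move let the fingers close. It gives the time, the measured TCP pose, the force and the opening at its end, in the units of the state.
- ctrl.state(): the state, without advancing time (a new reading comes with each control period).
- ctrl.grab_frame(name): name is "scene" or "side" or "wrist"; returns a dict with "image" (420x560x3 uint8, red, green, blue), "K" (3x3 intrinsics, pixels), "eye" and "attitude" of the camera in the world. Camera axes: x right, y down, z forward; pixel columns grow to the right and rows downward; lengths in m; the calibration is good to about 2 mm. A picture is of the moment at which its call begins. There is no depth.
- ctrl.finish_job(): hands the job in, once; it reports no verdict.
Trained networks look in a picture, given as the dict that the camera call returned (one of the last four; its "shot" number tells which), for a name from the list of things; names that differ only in an ending like _2 or _b are one class to them, and where a whole thing is asked for, a point or a joint stands for the part that bears it (a point fixed in the world has none). Each returns a list of dicts, best first, with "p" (0 to 1); they miss things now and then, are a little off and sometimes report something else, mostly with a low value. They report only what shows in the picture. A call takes as long as a camera call. They do not tell look-alikes from the thing itself.
- ctrl.recognise(picture, thing): "at" ([column, row] in pixels, amid what is visible of it).
- ctrl.landmark_of(picture, thing): "at" ([column, row] in pixels: a listed point, or the origin of a listed thing).
The state is a dict: "time": time; "q": joint angles; "qd": joint speeds; "tau": joint torques, N m; "position": TCP position; "tool_rot": TCP orientation; "force": force on the tool from outside, world axes, zero at the start; "ft_torque": the same for the moment, N m; "opening": finger opening in m.
Only numpy, scipy, OpenCV 4.12 (cv2) and the standard library are available. Lean on these libraries where they do the work, as an engineer would, in place of code of your own. Each camera call takes 0.05 s, during which the arm holds its last target.

TASK

Put the cordless drill's battery pack on charge: lift the pack off the bench, set it rails-down on the open front of the charger's bay, slide it in under the two rail lips and push on until its latch snaps and the pack is fully home against the end of the bay. Do not let go: finish with the hand still on the pack, pressing it firmly against the end of the bay. Leave the drill, the tape measure and the screwdriver where they lie.

Things in the scene. Friction and masses are not known exactly. Their poses are not given: they have to be found in the camera images.
- pack: Light-grey battery pack on dark rails, loose, about 0.4 kg, lying rails down. 90 mm long (x), 60 wide (y), 58 high; origin: centre of its underside, z up. +x: front end with the contacts, enters the charger first. -x: rear end, orange release button 5 mm proud, dark charge gauge across the top near it. Shell (grip here, across the 60 mm) from 14 to 58 mm above the underside.
- pack_rails (a point): Centre of the pack's two rails, in the plane of its underside, 7.5 mm ahead (+x) of the pack's origin. The rails run 37.5 mm to either side of it along x; each is a neck (outer side at y = 20 mm, 14 mm high) with an outward flange at its foot (out to y = 27 mm, 6 mm thick). Between them a channel 26 mm wide.
- pack_latch (a joint): Sprung latch of the pack: an orange tongue in the channel, 37 mm behind the pack's origin, its round tip 2 mm above the underside. 0 = sprung out (at rest, and when locked behind the keeper); up to 0.008 m = pushed up into the pack. Spring: about 4 N at rest, 2 N more per mm.
- charger: Dark charger screwed to the bench: 180 mm long (x from -95 to +85), 100 wide (y), 66 high at its head (+x end); origin on the bench top under the bay, z up. A flat deck 28 mm above the bench carries the pack; the bay is open at the -x end and from above in front of the rails. The pack slides along +x; the deck and rails are slick (friction about 0.2).
- charger_home (a point): On the deck, at x = 0, y = 0, z = 28 mm of the charger: where the pack's origin lies when it is home, all axes of the pack parallel to the charger's.
- charger_landing (a point): On the deck 55 mm before the home place (to -x): set the pack down with its origin about here; its rails then stand on the deck wholly in front of the lips, straddling the keeper. From here it slides 55 mm along +x to home.
- charger_mouth (a point): On the deck in the middle of the mouth of the rails, at x = 4 mm. From here to x = 45 mm run grey rail walls (inner faces at y = +-29.5 mm) whose lips reach in to y = +-22.5 mm, from 8.5 to 12 mm above the deck, over the pack's flanges: play 2.5 mm sideways and upwards. Flared guides 12 mm high open from there to about y = +-36 mm at x = -20 mm.
- charger_keeper (a point): Foot of the upright rear face of the steel keeper on the deck, at x = -42 mm, y = 0: 14 mm wide, 7 mm high, with a ramp on its -x side starting 13 mm before. In the last 16 mm of the slide the latch rides up it and the push rises to about 8 to 14 N; some 6 mm before home the latch drops behind it and the push suddenly falls to nothing until the pack meets the end stop.
- end_stop: Grey plate, 4 mm thick, 60 wide, 36 high, on the charger's deck in front of the head: the end of the bay, met by the pack's front end when home. Origin at the foot of the plate, in its mid-thickness (its face to the pack lies 2 mm to -x).
- drill: Cordless drill without pack, lying on its side: light-grey and dark, about 190 mm by 170 mm, 62 mm high. Bystander; origin on its underside below the motor.
- tape: Dark-green tape measure lying flat, 72 by 64 by 34 mm. Bystander; origin at the centre of its underside.
- screwdriver: Screwdriver with red handle, lying along its own x. Bystander; origin on its underside.
Things that resemble listed ones, but are neither listed nor needed, are in the scene too. What is shaped like the pack but red is not meant. Leave any brown look-alike of the charger alone.

How it is judged:
By the outcome, as a careful person would: the job done as asked, in the order asked, and still so for the second after the job is handed in, while the arm keeps its last pose, push and grip.
It also fails if it takes over 56 s, if anything falls off the work surface, if the arm or the gripper's body presses on something with over 40 N, if the wrist force passes 120 N, or if a joint passes its speed limit or range.

## Working session

There is one attempt and no reset: what is moved stays moved. The work goes in short steps, Python scripts to look and compute and a shell command to move; the robot and the scene stay as the last step left them, time stands still between calls to the robot, and variables do not carry over. Pictures are saved under pics/ and viewed, and the job is handed in when it is done.

```bash
ls; mkdir -p pics; cat > h.py <<'E'
import numpy as np, cv2
from cell import ctrl
from scipy.spatial.transform import Rotation as R
def save(f,n): cv2.imwrite('pics/'+n,f['image'][:,:,::-1])
def Rc(f):
    a=np.array(f['attitude'],float)
    return a if a.shape==(3,3) else R.from_euler('xyz',a,degrees=True).as_matrix()
def ray(f,px):
    d=np.linalg.inv(np.array(f['K']))@np.array([px[0],px[1],1.0]); d=Rc(f)@d
    return np.array(f['eye'],float),d
def onz(f,px,z):
    e,d=ray(f,px); return e+d*(z-e[2])/d[2]
def proj(f,p):
    c=Rc(f).T@(np.array(p,float)-np.array(f['eye'])); u=np.array(f['K'])@c; return u[:2]/u[2]
E
python3 - <<'E'
from h import *
print(ctrl.state(), ctrl.tips_ahead)
for n in ['scene','side','wrist']:
    f=ctrl.grab_frame(n); save(f,n+'0.png'); print(n,f['eye'],f['attitude'],f['K'])
    for t,z in [('pack',0),('pack_rails',0),('charger',0),('charger_home',.028),('charger_landing',.028),('charger_mouth',.028),('charger_keeper',.028),('end_stop',.028)]:
        print(t,[(np.round(r['at'],1).tolist(),round(r['p'],2),np.round(onz(f,r['at'],z),3).tolist()) for r in ctrl.landmark_of(f,t)[:3]])
E
```

```text
pics
{'time': 0.0, 'q': array([-7.31777332e+01,  1.87301718e+01, -1.10919665e+01,  6.02756526e+01,
       -1.13729265e-03,  8.23115087e+01]), 'qd': array([ 0.02315873,  0.01265838,  0.07909377, -0.04348447,  0.04513559,
        0.07875961]), 'tau': array([-7.12948207e-06, -4.43397975e+01,  2.62441367e+01,  1.57164579e-02,
       -1.13862336e-04, -1.29486182e-05]), 'position': array([ 0.22802674, -0.49990475,  0.25552115]), 'tool_rot': array([-89.9880439 ,   0.0970639 , -65.48923082]), 'force': array([-0.20613879, -0.6464939 , -0.02938742]), 'ft_torque': array([-0.02024788,  0.01654075, -0.02171123]), 'opening': 0.08518556659619567} 0.025
scene [ 1.07473089 -0.64667687  1.04405575] [-140.89865306    0.28340863   37.39106117] [[405.09186467   0.         282.20533384]
 [  0.         405.09186467 214.4414883 ]
 [  0.           0.           1.        ]]
pack [([302.0, 176.8], 0.8, [0.506, 0.206, 0.0]), ([277.5, 206.9], 0.76, [0.523, 0.041, 0.0]), ([253.9, 173.7], 0.73, [0.358, 0.113, 0.0])]
pack_rails [([281.0, 201.3], 0.86, [0.517, 0.068, 0.0]), ([302.6, 178.8], 0.81, [0.514, 0.199, 0.0]
[... 1569 characters left out ...]
_mouth [([305.8, 205.5], 0.85, [0.52, -0.088, 0.028]), ([352.0, 177.0], 0.69, [0.472, -0.325, 0.028]), ([249.7, 272.2], 0.39, [0.499, 0.23, 0.028])]
charger_keeper [([319.8, 208.5], 0.8, [0.479, -0.092, 0.028]), ([366.9, 177.8], 0.59, [0.429, -0.342, 0.028])]
end_stop [([341.8, 171.4], 0.61, [0.516, -0.35, 0.028]), ([293.1, 196.5], 0.55, [0.575, -0.119, 0.028])]
wrist [ 0.29916311 -0.46645385  0.37391894] [ 1.62194113e+02 -2.02002479e-02 -6.54833485e+01] [[365.15235842   0.         272.96845608]
 [  0.         365.15235842 211.41427718]
 [  0.           0.           1.        ]]
pack []
pack_rails []
charger []
charger_home []
charger_landing []
charger_mouth []
charger_keeper []
end_stop []
```

View pics/scene0.png

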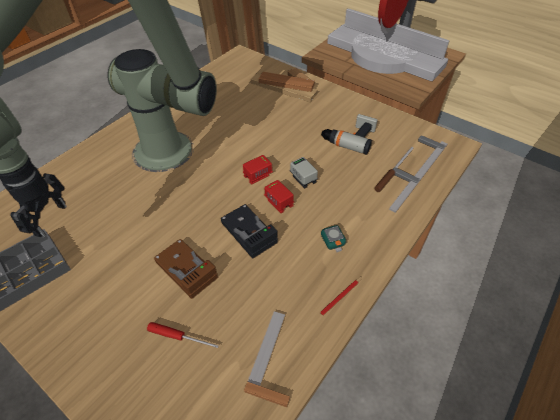

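View pics/side0.png

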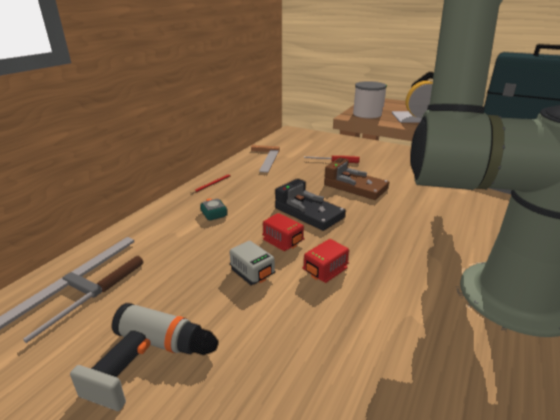

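View pics/wrist0.png

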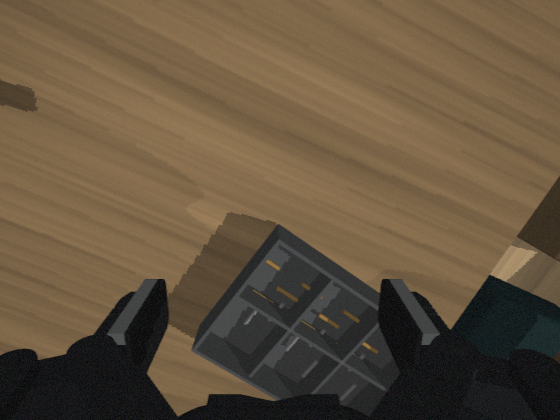

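The scene view shows the grey pack at (302,172), red look-alikes at (258,168) and (279,195), the dark charger at (249,230) and the brown look-alike at (186,267). In the side view the pack's orange button is at (265,272). Next I move above the pack.

```bash
python3 -m pendant '[{"tx":-0.066,"tz":0.065},{"tx":-0.066,"tz":0.065},{"tx":-0.066,"tz":0.065},{"tx":-0.066,"tz":0.065},{"tx":-0.066,"tz":0.065},{"tx":-0.066,"tz":0.065},{"tx":-0.066,"tz":0.065},{"tx":-0.066,"tz":0.065},{"tx":-0.066,"tz":0.065},{"tx":-0.066,"tz":0.065}]'
python3 -m pendant '[{"tx":-0.066,"tz":0.065},{"tx":-0.066,"tz":0.065},{"tx":-0.066,"tz":0.065},{"tx":-0.066,"tz":0.065},{"tx":-0.066,"tz":0.065},{"tx":-0.066,"tz":0.065},{"spin":-1},{"spin":-1},{"spin":-1},{"spin":-1}]'
python3 -m pendant '[{"spin":-1},{"spin":-1},{"spin":-1},{"spin":-1},{"spin":-1},{"spin":-1},{"spin":-1},{"spin":-1},{"spin":-1},{"spin":-1}]'
python3 -m pendant '[{"spin":-1},{"spin":-1},{"spin":-1},{"spin":-1},{"spin":-1},{"spin":-1},{},{}]'
python3 - <<'E'
from h import *
print(ctrl.state()['q'])
f=ctrl.grab_frame('wrist'); save(f,'wrist1.png'); print(f['eye'],f['attitude'])
for t,z in [('pack',0),('pack_rails',0)]:
    print(t,[(np.round(r['at'],1).tolist(),round(r['p'],2),np.round(onz(f,r['at'],z),3).tolist()) for r in ctrl.landmark_of(f,t)[:3]])
E
```

```text
[-7.31789249e+01  1.86892609e+01 -1.10378414e+01  6.02750549e+01
 -1.83823908e-03  8.23133628e+01]
[ 0.29916303 -0.46645368  0.37390229] [ 1.62194351e+02 -1.83699228e-02 -6.54833528e+01]
pack []
pack_rails []invalid input
invalid input
invalid input
invalid input
```

View pics/wrist1.png

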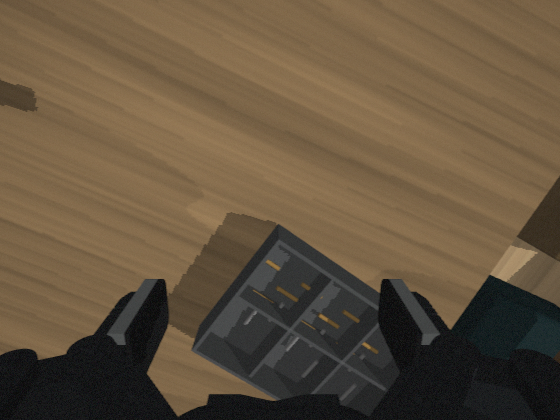

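The arm did not move, because each row needs all five keys. I'll retype the rows in full.

```bash
python3 -m pendant '[{"gripper":0,"tx":-0.066,"ty":0,"tz":0.065,"spin":0},{"gripper":0,"tx":-0.066,"ty":0,"tz":0.065,"spin":0},{"gripper":0,"tx":-0.066,"ty":0,"tz":0.065,"spin":0},{"gripper":0,"tx":-0.066,"ty":0,"tz":0.065,"spin":0},{"gripper":0,"tx":-0.066,"ty":0,"tz":0.065,"spin":0},{"gripper":0,"tx":-0.066,"ty":0,"tz":0.065,"spin":0},{"gripper":0,"tx":-0.066,"ty":0,"tz":0.065,"spin":0},{"gripper":0,"tx":-0.066,"ty":0,"tz":0.065,"spin":0},{"gripper":0,"tx":-0.066,"ty":0,"tz":0.065,"spin":0},{"gripper":0,"tx":-0.066,"ty":0,"tz":0.065,"spin":0}]'
```

```text
time: 2.5
position: [0.3874, -0.0636, 0.2567]
tool_rot: [-90.0, -0.1, -65.5]
force: [2.4, -0.5, 0.1]
opening: 0.0856
```

```bash
python3 -m pendant '[{"gripper":0,"tx":-0.066,"ty":0,"tz":0.065,"spin":0},{"gripper":0,"tx":-0.066,"ty":0,"tz":0.065,"spin":0},{"gripper":0,"tx":-0.066,"ty":0,"tz":0.065,"spin":0},{"gripper":0,"tx":-0.066,"ty":0,"tz":0.065,"spin":0},{"gripper":0,"tx":-0.066,"ty":0,"tz":0.065,"spin":0},{"gripper":0,"tx":-0.066,"ty":0,"tz":0.065,"spin":0},{"gripper":0,"tx":0,"ty":0,"tz":0,"spin":-1},{"gripper":0,"tx":0,"ty":0,"tz":0,"spin":-1},{"gripper":0,"tx":0,"ty":0,"tz":0,"spin":-1},{"gripper":0,"tx":0,"ty":0,"tz":0,"spin":-1}]'
python3 -m pendant '[{"gripper":0,"tx":0,"ty":0,"tz":0,"spin":-1},{"gripper":0,"tx":0,"ty":0,"tz":0,"spin":-1},{"gripper":0,"tx":0,"ty":0,"tz":0,"spin":-1},{"gripper":0,"tx":0,"ty":0,"tz":0,"spin":-1},{"gripper":0,"tx":0,"ty":0,"tz":0,"spin":-1},{"gripper":0,"tx":0,"ty":0,"tz":0,"spin":-1},{"gripper":0,"tx":0,"ty":0,"tz":0,"spin":-1},{"gripper":0,"tx":0,"ty":0,"tz":0,"spin":-1},{"gripper":0,"tx":0,"ty":0,"tz":0,"spin":-1},{"gripper":0,"tx":0,"ty":0,"tz":0,"spin":-1}]'
python3 -m pendant '[{"gripper":0,"tx":0,"ty":0,"tz":0,"spin":-1},{"gripper":0,"tx":0,"ty":0,"tz":0,"spin":-1},{"gripper":0,"tx":0,"ty":0,"tz":0,"spin":-1},{"gripper":0,"tx":0,"ty":0,"tz":0,"spin":-1},{"gripper":0,"tx":0,"ty":0,"tz":0,"spin":-1},{"gripper":0,"tx":0,"ty":0,"tz":0,"spin":-1},{"gripper":0,"tx":0,"ty":0,"tz":0,"spin":0},{"gripper":0,"tx":0,"ty":0,"tz":0,"spin":0}]'
python3 - <<'E'
from h import *
print(ctrl.state()['q'])
f=ctrl.grab_frame('wrist'); save(f,'wrist2.png'); print(f['eye'],f['attitude'])
for t,z in [('pack',0),('pack_rails',0)]:
    print(t,[(np.round(r['at'],1).tolist(),round(r['p'],2),np.round(onz(f,r['at'],z),3).tolist()) for r in ctrl.landmark_of(f,t)[:3]])
E
```

```text
time: 3.5
position: [0.4822, 0.196, 0.2562]
tool_rot: [-90.0, 0.0, -37.7]
force: [-0.1, 0.5, 0.8]
opening: 0.0855
time: 4.5
position: [0.4823, 0.1957, 0.2563]
tool_rot: [-90.0, -0.0, 31.0]
force: [0.6, -0.3, 0.7]
opening: 0.0854
time: 5.3
position: [0.4823, 0.1957, 0.2563]
tool_rot: [-90.0, -0.0, 71.9]
force: [-0.0, -0.6, 0.4]
opening: 0.0853
[ 1.39555605e+01  1.55661359e+01 -1.54033885e+01  5.90287218e+01
  1.34009534e-03  3.20783616e+01]
[0.40733949 0.22154923 0.37392201] [ 1.62142060e+02 -2.36316815e-03  7.18848332e+01]
pack [([288.3, 197.5], 0.97, [0.512, 0.204, 0.0]), ([163.9, 94.1], 0.85, [0.375, 0.12, 0.0]), ([163.6, 230.6], 0.68, [0.506, 0.063, 0.0])]
pack_rails []
```

View pics/wrist2.png

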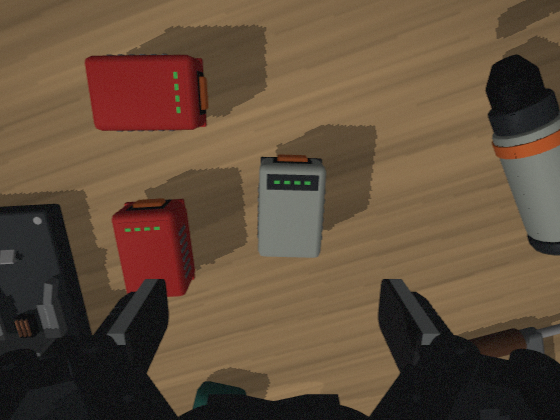

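The wrist view shows the grey pack, button up, at columns 260–325 and rows 157–257. A red pack is at (153,248) and the drill is on the right. I'll measure the outline of the pack's top face.

```bash
python3 - <<'E'
from h import *
f=ctrl.grab_frame('wrist'); im=f['image']; c=im[140:280,240:350][::1]
cv2.imwrite('pics/crop2.png',cv2.resize(c[:,:,::-1],None,fx=5,fy=5,interpolation=cv2.INTER_NEAREST)[:600])
hsv=cv2.cvtColor(im,cv2.COLOR_RGB2HSV)
m=((hsv[:,:,1]<45)&(hsv[:,:,2]>90)).astype(np.uint8)
m=cv2.morphologyEx(m,cv2.MORPH_CLOSE,np.ones((3,3)))
n,l,s,ce=cv2.connectedComponentsWithStats(m)
for i in range(1,n):
    if s[i,4]>300: print(s[i],ce[i])
i=l[240,290]
cn,_=cv2.findContours((l==i).astype(np.uint8),cv2.RETR_EXTERNAL,cv2.CHAIN_APPROX_NONE)
cn=max(cn,key=cv2.contourArea)[:,0]
P=np.array([onz(f,p,.058)[:2] for p in cn]).astype(np.float32)
r=cv2.minAreaRect(P*1000); print(r, cv2.boxPoints(r))
print(cv2.boxPoints(cv2.minAreaRect(cn)))
E
```

```text
[497 121  63  26 507] [529.9408284  136.22682446]
[ 501  146   59   96 3791] [537.56977051 192.81825376]
[ 258  166   66   92 4750] [289.00905263 216.47789474]
((510.5498962402344, 203.49420166015625), (57.53167724609375, 86.07266235351562), 70.54832458496094) [[460.39062 190.70184]
 [541.5505  162.03864]
 [560.70917 216.28656]
 [479.54932 244.94977]]
[[255.19624 255.48682]
 [259.09247 165.8736 ]
 [323.62268 168.67926]
 [319.72644 258.29248]]
```

View pics/crop2.png

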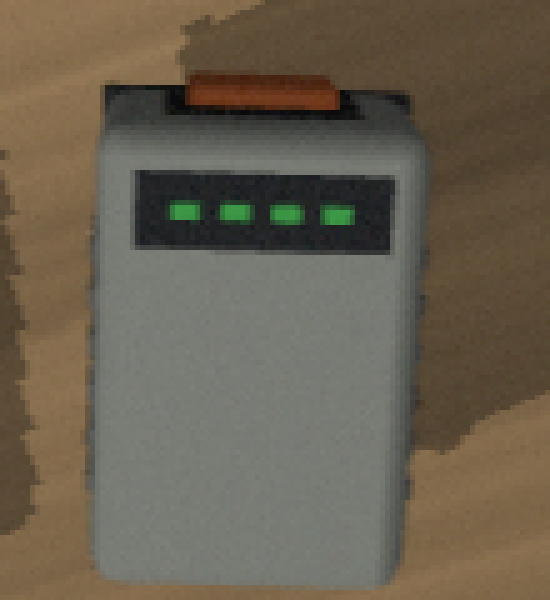

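```bash
python3 - <<'E'
from h import *
f=ctrl.grab_frame('wrist')
def yaw(a,b):
    d=(onz(f,b,.058)-onz(f,a,.058))[:2]; return np.degrees(np.arctan2(d[1],d[0])),np.hypot(*d)
o=lambda u,v:(240+u/5,140+v/5)
print(yaw(o(134,170),o(395,180)),yaw(o(134,245),o(391,254)),yaw(o(92,560),o(100,150)),yaw(o(397,560),o(427,150)))
print(yaw(o(110,580),o(390,585)))
E
```

```text
(np.float64(69.73673435257086), np.float64(0.04603448018183944)) (np.float64(69.90201124636242), np.float64(0.04590598512579931)) (np.float64(160.24258546312788), np.float64(0.07838520789307454)) (np.float64(160.35590303146583), np.float64(0.07838105457659164))
(np.float64(70.84934243858756), np.float64(0.05303373590730809))
```

```bash
python3 -m pendant '[{"gripper":0,"tx":0,"ty":0,"tz":0,"spin":0.25},{"gripper":0,"tx":0.034,"ty":0.05,"tz":-0.047,"spin":0},{"gripper":0,"tx":0,"ty":0.07,"tz":0,"spin":0},{"gripper":0,"tx":0,"ty":0.07,"tz":0,"spin":0},{"gripper":0,"tx":0,"ty":0.05,"tz":0,"spin":0},{"gripper":0,"tx":0,"ty":0,"tz":0,"spin":0},{"gripper":0,"tx":0,"ty":0,"tz":0,"spin":0}]' 100
python3 - <<'E'
from h import *
f=ctrl.grab_frame('wrist'); save(f,'wrist3.png'); s=ctrl.state(); print(s['position'],s['tool_rot'])
print([(r['at'],r['p'],onz(f,r['at'],0)) for r in ctrl.landmark_of(f,'pack')[:2]])
E
```

```text
time: 6.25
position: [0.5101, 0.2038, 0.1366]
tool_rot: [-90.0, 0.0, 70.3]
force: [-0.3, 0.6, 0.7]
opening: 0.0852
[0.51098969 0.20400554 0.13751035] [-9.00754072e+01 -5.14343287e-02  7.02878986e+01]
[([102.3, 265.0], 0.9, array([0.50942864, 0.06615252, 0.        ])), ([271.2, 209.4], 0.88, array([0.51103235, 0.20338081, 0.        ]))]
```

View pics/wrist3.png

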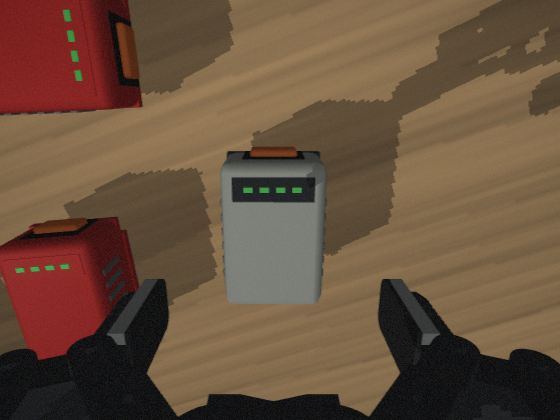

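```bash
python3 -m pendant '[{"gripper":0,"tx":0,"ty":0.06,"tz":0,"spin":0},{"gripper":0,"tx":0,"ty":0.06,"tz":0,"spin":0},{"gripper":0,"tx":0,"ty":0.04,"tz":0,"spin":0},{"gripper":0,"tx":0,"ty":0.027,"tz":0,"spin":0},{"gripper":0,"tx":0,"ty":0,"tz":0,"spin":0},{"gripper":0.3,"tx":0,"ty":0,"tz":0,"spin":0},{"gripper":0.5,"tx":0,"ty":0,"tz":0,"spin":0},{"gripper":1,"tx":0,"ty":0,"tz":0,"spin":0},{"gripper":1,"tx":0,"ty":0,"tz":0,"spin":0},{"gripper":1,"tx":0,"ty":0,"tz":0,"spin":0}]' 100
python3 -m pendant '[{"gripper":1,"tx":0,"ty":0,"tz":0,"spin":0},{"gripper":1,"tx":0,"ty":0,"tz":0,"spin":0},{"gripper":1,"tx":0,"ty":0,"tz":0,"spin":0},{"gripper":1,"tx":0,"ty":0,"tz":0,"spin":0},{"gripper":1,"tx":0,"ty":0,"tz":0,"spin":0}]' 100
python3 - <<'E'
from h import *
f=ctrl.grab_frame('wrist'); save(f,'wrist4.png'); s=ctrl.state(); print(s['position'],s['tool_rot'],s['force'],s['opening'])
E
```

```text
time: 7.35
position: [0.5117, 0.2041, 0.0447]
tool_rot: [-90.2, -0.1, 70.3]
force: [-0.4, 0.0, 5.4]
opening: 0.0588
time: 7.85
position: [0.5117, 0.2041, 0.0447]
tool_rot: [-90.2, -0.1, 70.3]
force: [-0.8, -0.4, 6.1]
opening: 0.0594
[0.51171455 0.20409643 0.04469585] [-90.17937076  -0.09548484  70.30130737] [ 0.32889354 -0.59459597  5.55339747] 0.058774017299371525
```

View pics/wrist4.png

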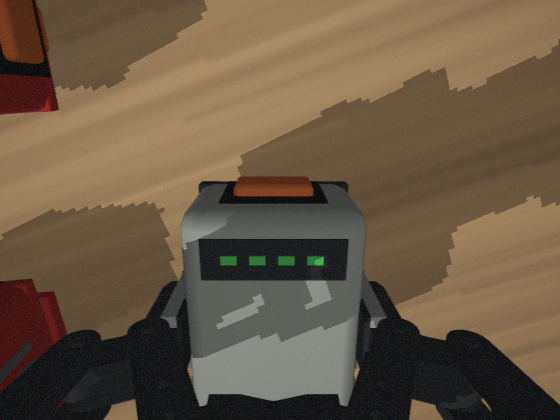

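The pack is gripped: opening 59 mm, square in the jaws, gauge at (274,260). Now I lift it and carry it past the charger's head, so the charger shows behind it in the wrist view.

```bash
python3 -m pendant '[{"gripper":1,"tx":0,"ty":-0.02,"tz":0,"spin":0},{"gripper":1,"tx":0,"ty":-0.04,"tz":0,"spin":0},{"gripper":1,"tx":0,"ty":-0.07,"tz":0,"spin":0},{"gripper":1,"tx":0,"ty":-0.08,"tz":0,"spin":0},{"gripper":1,"tx":0,"ty":-0.08,"tz":0,"spin":0},{"gripper":1,"tx":0,"ty":-0.08,"tz":0,"spin":0},{"gripper":1,"tx":0,"ty":-0.06,"tz":0,"spin":0},{"gripper":1,"tx":0,"ty":-0.02,"tz":0,"spin":0}]' 100
python3 -m pendant '[{"gripper":1,"tx":-0.03,"ty":0,"tz":-0.027,"spin":0},{"gripper":1,"tx":-0.06,"ty":0,"tz":-0.055,"spin":0},{"gripper":1,"tx":-0.066,"ty":0,"tz":-0.06,"spin":0},{"gripper":1,"tx":-0.066,"ty":0,"tz":-0.06,"spin":0},{"gripper":1,"tx":-0.066,"ty":0,"tz":-0.06,"spin":0},{"gripper":1,"tx":-0.066,"ty":0,"tz":-0.06,"spin":0},{"gripper":1,"tx":-0.066,"ty":0,"tz":-0.06,"spin":0},{"gripper":1,"tx":-0.066,"ty":0,"tz":-0.06,"spin":0},{"gripper":1,"tx":-0.06,"ty":0,"tz":-0.055,"spin":0},{"gripper":1,"tx":-0.021,"ty":0,"tz":-0.02,"spin":0}]' 100
python3 -m pendant '[{"gripper":1,"tx":0,"ty":0,"tz":0,"spin":0},{"gripper":1,"tx":0,"ty":0,"tz":0,"spin":0},{"gripper":1,"tx":0,"ty":0,"tz":0,"spin":0}]' 100
python3 - <<'E'
from h import *
f=ctrl.grab_frame('wrist'); save(f,'wrist5.png'); s=ctrl.state(); print(s['position'],s['tool_rot'],s['force'],s['opening'],s['q'])
for t,z in [('charger',0),('charger_home',.028),('charger_landing',.028),('charger_mouth',.028),('charger_keeper',.028),('end_stop',.028)]:
    print(t,[(np.round(r['at'],1).tolist(),round(r['p'],2),np.round(onz(f,r['at'],z),4).tolist()) for r in ctrl.landmark_of(f,t)[:3]])
E
```

```text
time: 8.7
position: [0.5114, 0.2042, 0.2719]
tool_rot: [-90.3, -0.2, 70.3]
force: [0.5, 0.0, -3.0]
opening: 0.0589
time: 9.7
position: [0.658, -0.1543, 0.2655]
tool_rot: [-89.9, 0.1, 70.1]
force: [-0.2, 0.1, -3.7]
opening: 0.0591
time: 10.0
position: [0.6573, -0.1485, 0.2674]
tool_rot: [-89.9, -0.0, 70.4]
force: [-0.4, -0.1, -4.1]
opening: 0.0588
[ 0.6574311  -0.1485254   0.26767062] [-8.99399230e+01 -2.00256596e-02  7.04067154e+01] [-0.77570342  0.69246739 -3.7687219 ] 0.058691527265636416 [-1.90081456e+01  3.20787779e+01  1.15809562e+01  6.95620477e+01
  2.06381361e-02  5.85117744e-01]
charger [([271.9, 21.0], 0.63, [0.5203, -0.0994, 0.0]), ([37.7, 44.2], 0.62, [0.4635, -0.3192, 0.0])]
charger_home [([18.2, 34.9], 0.8, [0.4598, -0.3172, 0.028]), ([270.2, 14.2], 0.66, [0.5194, -0.1006, 0.028])]
charger_landing []
charger_mouth [([269.0, 22.5], 0.98, [0.5252, -0.1038, 0.028]), ([20.7, 42.9], 0.82, [0.4662, -0.3185, 0.028])]
charger_keeper []
end_stop [([39.0, 89.1], 0.87, [0.506, -0.3235, 0.028]), ([276.1, 69.5], 0.8, [0.5637, -0.1107, 0.028])]
```

View pics/wrist5.png

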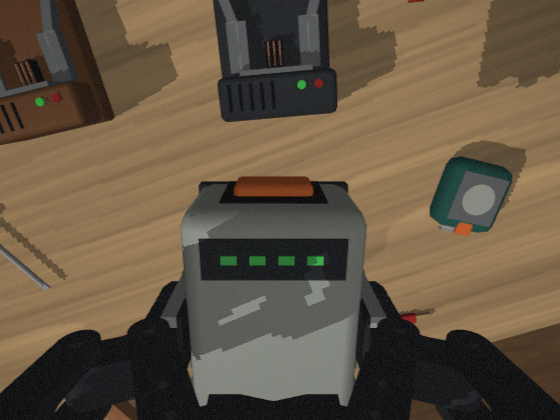

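The charger's head is at rows 70–120, with its rear cut off at the top of the picture. I'll back up and raise to see all of it.

```bash
python3 -m pendant '[{"gripper":1,"tx":0,"ty":-0.06,"tz":0.06,"spin":0},{"gripper":1,"tx":0,"ty":-0.06,"tz":0.06,"spin":0},{"gripper":1,"tx":0,"ty":0,"tz":0,"spin":0},{"gripper":1,"tx":0,"ty":0,"tz":0,"spin":0},{"gripper":1,"tx":0,"ty":0,"tz":0,"spin":0}]' 100
python3 - <<'E'
from h import *
f=ctrl.grab_frame('wrist'); save(f,'wrist6.png'); s=ctrl.state(); print(s['position'],s['tool_rot'],s['force'])
im=f['image']; cv2.imwrite('pics/crop6.png',cv2.resize(im[0:190,180:380][:,:,::-1],(800,760)[:2] if 0 else None,fx=3.1,fy=3.1,interpolation=cv2.INTER_CUBIC))
for t,z in [('charger',0),('charger_home',.028),('charger_landing',.028),('charger_mouth',.028),('charger_keeper',.028),('end_stop',.028)]:
    print(t,[(np.round(r['at'],1).tolist(),round(r['p'],2),np.round(onz(f,r['at'],z),4).tolist()) for r in ctrl.landmark_of(f,t)[:3]])
E
```

```text
time: 10.85
position: [0.6016, -0.1301, 0.327]
tool_rot: [-90.0, 0.0, 70.3]
force: [0.3, 0.5, -3.3]
opening: 0.0588
[ 0.60154754 -0.13013018  0.32645726] [-8.99101966e+01  3.21158825e-03  7.02961028e+01] [-0.37344477  0.42147715 -3.8972457 ]
charger [([271.6, 87.5], 0.93, [0.5202, -0.1013, 0.0]), ([80.7, 104.2], 0.8, [0.4624, -0.3176, 0.0])]
charger_home [([272.6, 87.3], 0.63, [0.5208, -0.1003, 0.028]), ([279.1, 129.4], 0.34, [0.5652, -0.1085, 0.028])]
charger_landing [([47.4, 52.4], 0.92, [0.4083, -0.3115, 0.028]), ([268.4, 30.9], 0.66, [0.4673, -0.0857, 0.028]), ([272.5, 88.1], 0.51, [0.5215, -0.1007, 0.028])]
charger_mouth [([66.2, 106.1], 0.88, [0.4629, -0.32, 0.028]), ([271.8, 90.7], 0.87, [0.5238, -0.1023, 0.028])]
charger_keeper [([53.6, 63.6], 0.94, [0.4201, -0.3109, 0.028]), ([269.4, 48.7], 0.87, [0.4836, -0.0905, 0.028])]
end_stop [([277.3, 127.4], 0.92, [0.5625, -0.1096, 0.028]), ([273.0, 87.5], 0.61, [0.5211, -0.0999, 0.028]), ([83.7, 145.5], 0.57, [0.5075, -0.3228, 0.028])]
```

View pics/crop6.png

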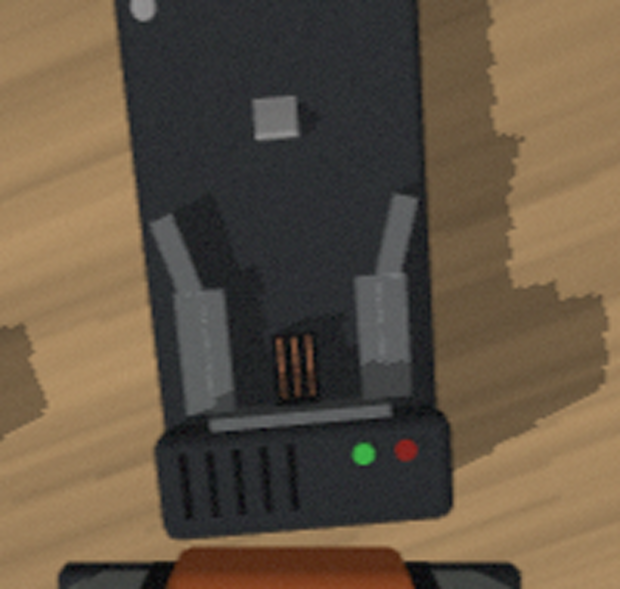

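The crop shows the charger's keeper at about (275,118), the lips at (205,350) and (382,335), the end-stop plate at (300,418) and the deck edges. I'll fit the charger's pose to these features.

```bash
cat > fit.py <<'E'
from h import *
from scipy.optimize import least_squares
f=ctrl.grab_frame('wrist')
pts=[((223,290),(4,-22.5,40)),((234,405),(43,-22.5,40)),((355,278),(4,22.5,40)),((363,396),(43,22.5,40)),
((209,418),(45,-30,64)),((390,403),(45,30,64)),((212,433),(49,-30,64)),((392,416),(49,30,64)),
((256,140),(-42,-7,35)),((299,136),(-42,7,35)),((253,98),(-55,-7,28)),((297,96),(-55,7,28))]
px=np.array([p[0] for p in pts])/3.1+[180,0]; M=np.array([p[1] for p in pts])/1000
def W(v,P): 
    c,s=np.cos(v[2]),np.sin(v[2]); return np.c_[v[0]+c*P[:,0]-s*P[:,1],v[1]+s*P[:,0]+c*P[:,1],P[:,2]]
def res(v,b=None):
    return (np.array([proj(f,q) for q in W(v,M)])-px).ravel()
s=least_squares(res,[.52,-.1,-.3],loss='soft_l1'); print(s.x[:2],np.degrees(s.x[2])); print(np.round(res(s.x).reshape(-1,2),1).tolist())
edge=[((120,30),(417,30)),((165,400),(434,400))]
for l,r in edge:
    for z in (.028,): 
        a=onz(f,(180+l[0]/3.1,l[1]/3.1),z);b=onz(f,(180+r[0]/3.1,r[1]/3.1),z);c,sn=np.cos(s.x[2]),np.sin(s.x[2])
        for q in (a,b): d=q[:2]-s.x[:2]; print(np.round([c*d[0]+sn*d[1],-sn*d[0]+c*d[1]],4))
st=ctrl.state(); print(st['position'],st['tool_rot'])
E
python3 fit.py
```

```text
[ 0.52083954 -0.0998406 ] -14.879349212416127
[[0.1, -0.4], [0.2, 0.1], [0.1, -0.3], [-0.1, -0.6], [0.2, 0.7], [0.2, 0.5], [-0.4, -0.2], [-0.3, 0.3], [0.2, -0.2], [-0.1, -0.2], [0.2, 0.5], [-0.5, -0.1]]
[-0.0794 -0.0488]
[-0.0712  0.0484]
[ 0.0401 -0.048 ]
[0.0483 0.0486]
[ 0.60152281 -0.13009686  0.32722673] [-8.99529631e+01 -3.46436620e-04  7.02963513e+01]
```

```bash
python3 - <<'E'
from h import *
f=ctrl.grab_frame('wrist'); save(f,'wrist7.png'); im=f['image']
cv2.imwrite('pics/crop7.png',cv2.resize(im[165:405,170:380][:,:,::-1],None,fx=2.5,fy=2.5,interpolation=cv2.INTER_CUBIC))
s=ctrl.state(); T=R.from_euler('xyz',s['tool_rot'],degrees=True).as_matrix(); p=s['position']
# tool frame: x lateral, y down, z rear
for x,h,zz,n in [(-.03,.058,.045,'topL rear'),(.03,.058,.045,'topR rear'),(-.015,.05,.05,'btn?'),(.015,.05,.05,''),(-.027,.0,.03,''),(0,.058,-.045,'front top')]:
    print(n,(x,h,zz),proj(f,p+T@np.array([x,.0447-h,zz])).round(1))
def tool(px,h):
    q=onz(f,px,p[2]+.0447*0-(.0447-h)); return (T.T@(q-p)*1000).round(1)
for px in [(200,240),(348,240),(201,279),(347,279)]: print(px,tool(px,.058))
E
```

```text
topL rear (-0.03, 0.058, 0.045) [169.  213.7]
topR rear (0.03, 0.058, 0.045) [368.8 213.7]
btn? (-0.015, 0.05, 0.05) [221.8 190.9]
 (0.015, 0.05, 0.05) [316.5 190.9]
 (-0.027, 0.0, 0.03) [212.2 205.4]
front top (0, 0.058, -0.045) [269.7 441.2]
(200, 240) [-21.2 -13.3  36.5]
(348, 240) [ 24.3 -13.3  36.5]
(201, 279) [-21.7 -13.3  23.1]
(347, 279) [ 24.8 -13.3  23.1]
```

View pics/crop7.png

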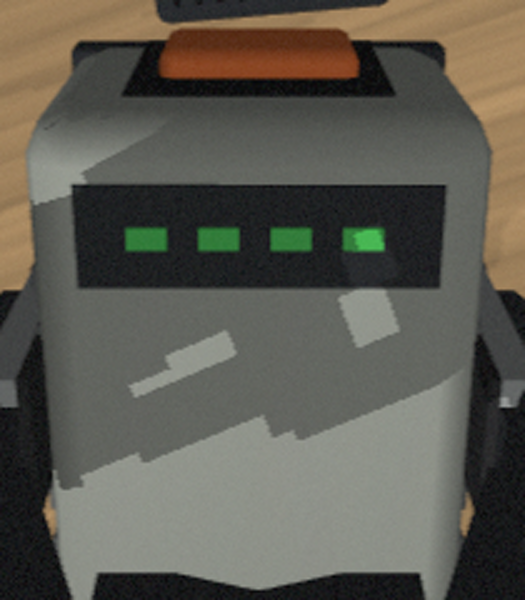

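The gauge lies square in the hand, 1.5 mm to tool +x, and I allow for that. The charger fit is (0.521, -0.100), yaw -14.9°, with residuals under 1 px. I go above the landing place now, spinning about 4.8°.

```bash
python3 -m pendant '[{"gripper":1,"tx":0,"ty":0,"tz":0,"spin":-0.70},{"gripper":1,"tx":0.007,"ty":0.03,"tz":0.06,"spin":0},{"gripper":1,"tx":0.007,"ty":0.04,"tz":0.08,"spin":0},{"gripper":1,"tx":0,"ty":0.04,"tz":0.08,"spin":0},{"gripper":1,"tx":0,"ty":0.04,"tz":0.064,"spin":0},{"gripper":1,"tx":0,"ty":0.08,"tz":0,"spin":0},{"gripper":1,"tx":0,"ty":0.08,"tz":0,"spin":0},{"gripper":1,"tx":0,"ty":0.08,"tz":0,"spin":0},{"gripper":1,"tx":0,"ty":0.04,"tz":0,"spin":0},{"gripper":1,"tx":0,"ty":0.02,"tz":0,"spin":0}]' 110
python3 -m pendant '[{"gripper":1,"tx":0,"ty":0,"tz":0,"spin":0},{"gripper":1,"tx":0,"ty":0,"tz":0,"spin":0},{"gripper":1,"tx":0,"ty":0,"tz":0,"spin":0}]' 110
python3 - <<'E'
from h import *
s=ctrl.state(); print(s['position'],s['tool_rot'],s['force'])
for n in ['side','scene','wrist']:
    f=ctrl.grab_frame(n); im=f['image']
    if n=='wrist': save(f,'wrist8.png'); continue
    u=proj(f,[.5,-.09,.05]).astype(int); c=im[max(0,u[1]-60):u[1]+60,max(0,u[0]-75):u[0]+75]
    cv2.imwrite(f'pics/{n}8.png',cv2.resize(c[:,:,::-1],None,fx=5,fy=5,interpolation=cv2.INTER_CUBIC))
E
```

```text
time: 12.3
position: [0.4648, -0.0864, 0.101]
tool_rot: [-89.8, -0.0, 75.1]
force: [-1.5, -1.1, -2.9]
opening: 0.0586
time: 12.6
position: [0.4673, -0.0873, 0.1042]
tool_rot: [-90.2, 0.0, 75.1]
force: [1.2, 0.2, -2.8]
opening: 0.0589
[ 0.46734463 -0.08726523  0.10419753] [-9.01678518e+01  1.42167269e-02  7.51146735e+01] [ 1.15859411  0.21349523 -2.79842782]
```

View pics/side8.png

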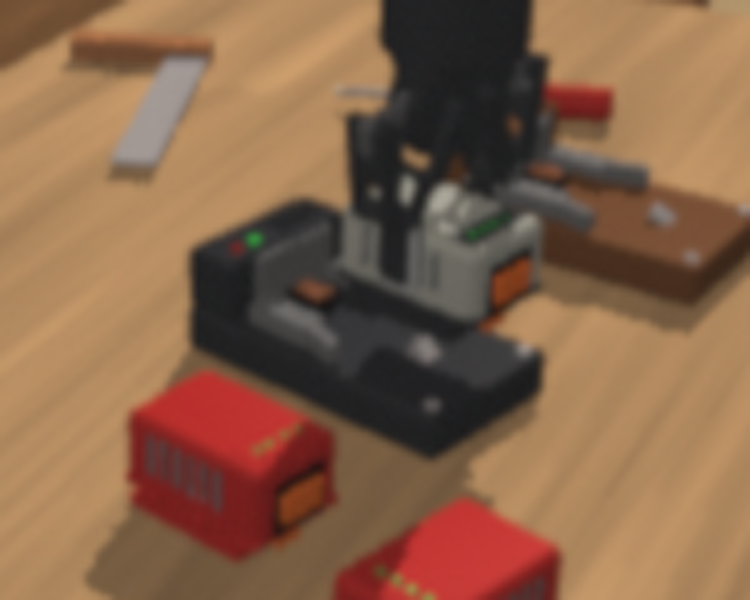

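View pics/scene8.png

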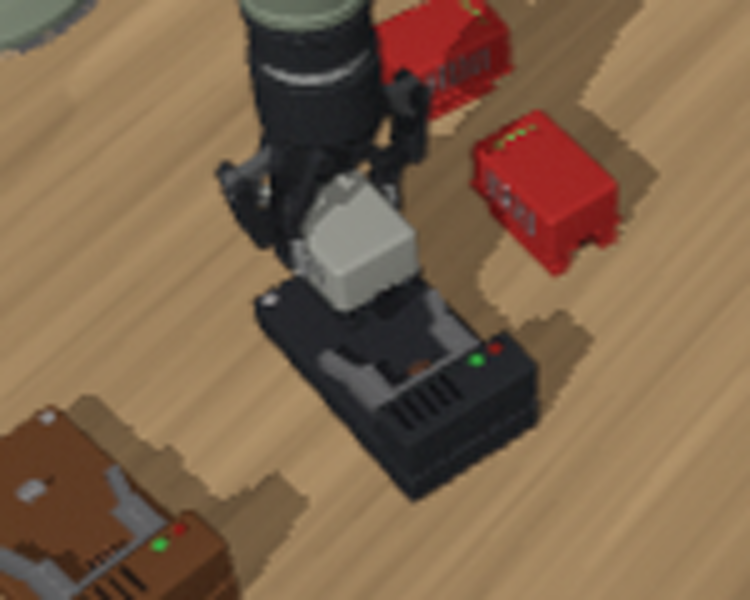

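View pics/wrist8.png

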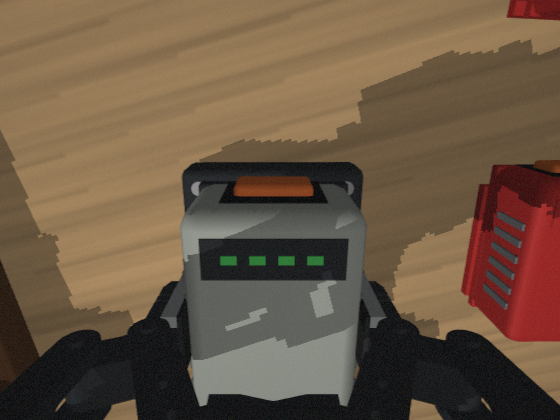

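In the wrist view the charger's rear corners (184,362) centre on column 273, the pack on 274, so they are aligned. The side view shows the pack over the open front. Lowering now.

```bash
python3 -m pendant '[{"gripper":1,"tx":0,"ty":0.025,"tz":0,"spin":0},{"gripper":1,"tx":0,"ty":0.02,"tz":0,"spin":0},{"gripper":1,"tx":0,"ty":0.006,"tz":0,"spin":0},{"gripper":1,"tx":0,"ty":0,"tz":0,"spin":0},{"gripper":1,"tx":0,"ty":0,"tz":0,"spin":0},{"gripper":1,"tx":0,"ty":0,"tz":0,"spin":0}]' 110
python3 -m pendant '[{"gripper":1,"tx":0,"ty":0.006,"tz":0,"spin":0},{"gripper":1,"tx":0,"ty":0,"tz":0,"spin":0}]'
python3 -m pendant '[{"gripper":1,"tx":0,"ty":0.004,"tz":0,"spin":0},{"gripper":1,"tx":0,"ty":0,"tz":0,"spin":0}]'
```

```text
time: 13.35
position: [0.4664, -0.0869, 0.0776]
tool_rot: [-90.0, 0.0, 75.1]
force: [-0.3, -0.1, -3.5]
opening: 0.0589
time: 13.55
position: [0.466, -0.0868, 0.0742]
tool_rot: [-90.0, -0.0, 75.1]
force: [0.2, 0.9, -3.1]
opening: 0.0585
time: 13.75
position: [0.4662, -0.0868, 0.0727]
tool_rot: [-90.0, -0.0, 75.1]
force: [-1.6, 0.5, 3.8]
opening: 0.0589
```

```bash
python3 -m pendant '[{"gripper":1,"tx":0,"ty":-0.002,"tz":-0.006,"spin":0},{"gripper":1,"tx":0,"ty":0,"tz":-0.01,"spin":0},{"gripper":1,"tx":0,"ty":0,"tz":-0.01,"spin":0},{"gripper":1,"tx":0,"ty":0,"tz":0,"spin":0},{"gripper":1,"tx":0,"ty":0,"tz":0,"spin":0}]'
python3 -m pendant '[{"gripper":1,"tx":0,"ty":0,"tz":-0.01,"spin":0},{"gripper":1,"tx":0,"ty":0,"tz":-0.01,"spin":0},{"gripper":1,"tx":0,"ty":0,"tz":0,"spin":0}]'
python3 - <<'E'
from h import *
s=ctrl.state(); print(s['position'],s['tool_rot'],s['force'],s['ft_torque'])
for n in ['side','scene']:
    f=ctrl.grab_frame(n); im=f['image']
    u=proj(f,[.5,-.09,.05]).astype(int); c=im[max(0,u[1]-60):u[1]+60,max(0,u[0]-75):u[0]+75]
    cv2.imwrite(f'pics/{n}9.png',cv2.resize(c[:,:,::-1],None,fx=5,fy=5,interpolation=cv2.INTER_CUBIC))
E
```

```text
time: 14.25
position: [0.4787, -0.0902, 0.0731]
tool_rot: [-90.0, -0.0, 75.1]
force: [0.5, 0.6, -3.3]
opening: 0.0591
time: 14.55
position: [0.4895, -0.0931, 0.0735]
tool_rot: [-90.1, 0.0, 75.1]
force: [0.3, 0.6, -3.3]
opening: 0.0589
[ 0.48947172 -0.09311826  0.07345471] [-9.00861837e+01  6.09999691e-03  7.51121482e+01] [ 0.3117397   0.57315268 -3.28966712] [ 0.01475169  0.02147316 -0.0081211 ]
```

View pics/side9.png

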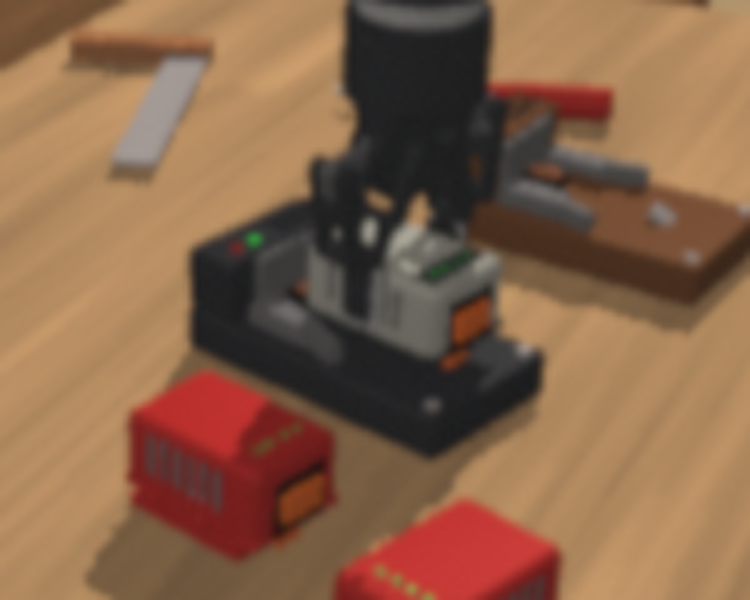

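View pics/scene9.png

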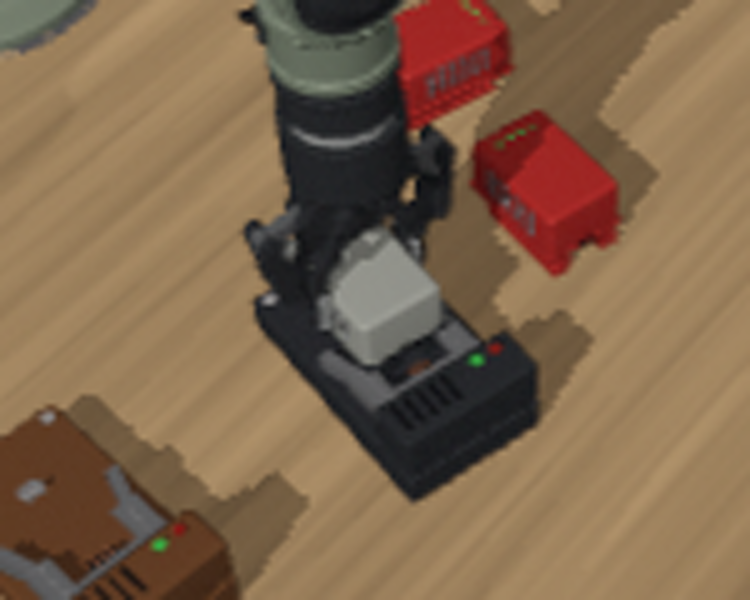

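No contact forces, and the pack is centred between the guides and entering the mouth. I continue sliding.

```bash
python3 -m pendant '[{"gripper":1,"tx":0,"ty":0.001,"tz":-0.01,"spin":0},{"gripper":1,"tx":0,"ty":0,"tz":-0.01,"spin":0},{"gripper":1,"tx":0,"ty":0,"tz":-0.008,"spin":0},{"gripper":1,"tx":0,"ty":0,"tz":0,"spin":0}]'
python3 -m pendant '[{"gripper":1,"tx":0,"ty":0,"tz":-0.008,"spin":0},{"gripper":1,"tx":0,"ty":0,"tz":0,"spin":0}]'
python3 -m pendant '[{"gripper":1,"tx":0,"ty":0,"tz":-0.008,"spin":0},{"gripper":1,"tx":0,"ty":0,"tz":0,"spin":0}]'
```

```text
time: 15.05
position: [0.5028, -0.0966, 0.0728]
tool_rot: [-90.1, 0.0, 75.1]
force: [-0.2, 0.1, -2.6]
opening: 0.0587
time: 15.25
position: [0.5058, -0.0973, 0.0729]
tool_rot: [-90.0, -0.0, 75.1]
force: [-0.8, -0.6, 0.1]
opening: 0.0587
time: 15.45
position: [0.5076, -0.0977, 0.0731]
tool_rot: [-89.8, 0.0, 75.1]
force: [-6.8, 2.2, 9.1]
opening: 0.0585
```

```bash
python3 -m pendant '[{"gripper":1,"tx":0,"ty":0,"tz":-0.006,"spin":0},{"gripper":1,"tx":0,"ty":0,"tz":0,"spin":0}]' 120
python3 -m pendant '[{"gripper":1,"tx":0,"ty":0,"tz":-0.006,"spin":0},{"gripper":1,"tx":0,"ty":0,"tz":0,"spin":0}]'
python3 -m pendant '[{"gripper":1,"tx":0,"ty":0,"tz":-0.006,"spin":0},{"gripper":1,"tx":0,"ty":0,"tz":0,"spin":0}]'
```

```text
time: 15.65
position: [0.5092, -0.0981, 0.0732]
tool_rot: [-89.6, 0.0, 75.1]
force: [-11.1, 2.2, 14.1]
opening: 0.0587
time: 15.85
position: [0.511, -0.0985, 0.0733]
tool_rot: [-89.5, 0.0, 75.1]
force: [-13.3, 2.8, 18.9]
opening: 0.0584
time: 16.05
position: [0.5182, -0.1006, 0.0737]
tool_rot: [-90.0, 0.0, 75.1]
force: [1.6, -0.3, -2.7]
opening: 0.0587
```

The push rose to 13 N and then fell to nothing with a jump forward, so the latch has snapped. I push on to the end stop.

```bash
python3 -m pendant '[{"gripper":1,"tx":0,"ty":0,"tz":-0.006,"spin":0},{"gripper":1,"tx":0,"ty":0,"tz":0,"spin":0}]'
python3 -m pendant '[{"gripper":1,"tx":0,"ty":0,"tz":-0.006,"spin":0},{"gripper":1,"tx":0,"ty":0,"tz":0,"spin":0}]'
```

```text
time: 16.25
position: [0.52, -0.1011, 0.0728]
tool_rot: [-89.9, 0.0, 75.1]
force: [-6.4, 0.8, 7.0]
opening: 0.0585
time: 16.45
position: [0.52, -0.1011, 0.0729]
tool_rot: [-89.5, 0.0, 75.1]
force: [-14.7, 1.6, 17.1]
opening: 0.0585
```

```bash
python3 -m pendant '[{"gripper":1,"tx":0,"ty":-0.003,"tz":-0.006,"spin":0},{"gripper":1,"tx":0,"ty":0,"tz":0,"spin":0},{"gripper":1,"tx":0,"ty":0,"tz":0,"spin":0}]'
```

```text
time: 16.75
position: [0.5202, -0.1012, 0.0732]
tool_rot: [-89.2, 0.0, 75.1]
force: [-18.9, 3.8, 13.7]
opening: 0.0588
```

```bash
python3 -m pendant '[{"gripper":1,"tx":0,"ty":-0.001,"tz":-0.004,"spin":0},{"gripper":1,"tx":0,"ty":0,"tz":0,"spin":0},{"gripper":1,"tx":0,"ty":0,"tz":0,"spin":0},{"gripper":1,"tx":0,"ty":0,"tz":0,"spin":0},{"gripper":1,"tx":0,"ty":0,"tz":0,"spin":0}]'
python3 - <<'E'
from h import *
for n in ['wrist','side','scene']:
    f=ctrl.grab_frame(n); im=f['image']
    if n=='wrist': save(f,'wrist10.png'); continue
    u=proj(f,[.5,-.09,.05]).astype(int); c=im[max(0,u[1]-60):u[1]+60,max(0,u[0]-75):u[0]+75]
    cv2.imwrite(f'pics/{n}10.png',cv2.resize(c[:,:,::-1],None,fx=5,fy=5,interpolation=cv2.INTER_CUBIC))
s=ctrl.state(); print(s['position'],s['force'],s['opening'],s['tool_rot'])
E
```

```text
time: 17.25
position: [0.5202, -0.1011, 0.0732]
tool_rot: [-89.0, 0.0, 75.1]
force: [-23.5, 4.1, 14.9]
opening: 0.0584
[ 0.52018964 -0.10113502  0.07324718] [-22.5879013    3.98709602  16.12639538] 0.05858341574450534 [-8.90272279e+01  4.99262112e-02  7.51456275e+01]
```

View pics/side10.png

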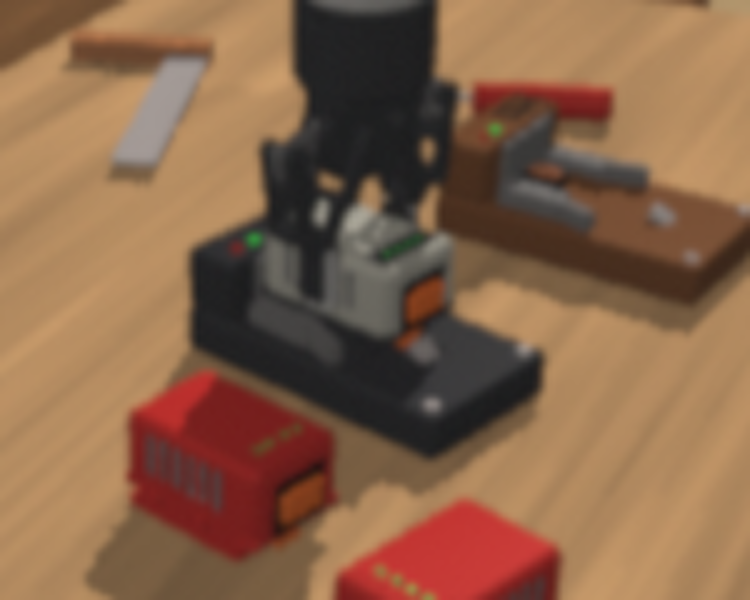

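View pics/scene10.png

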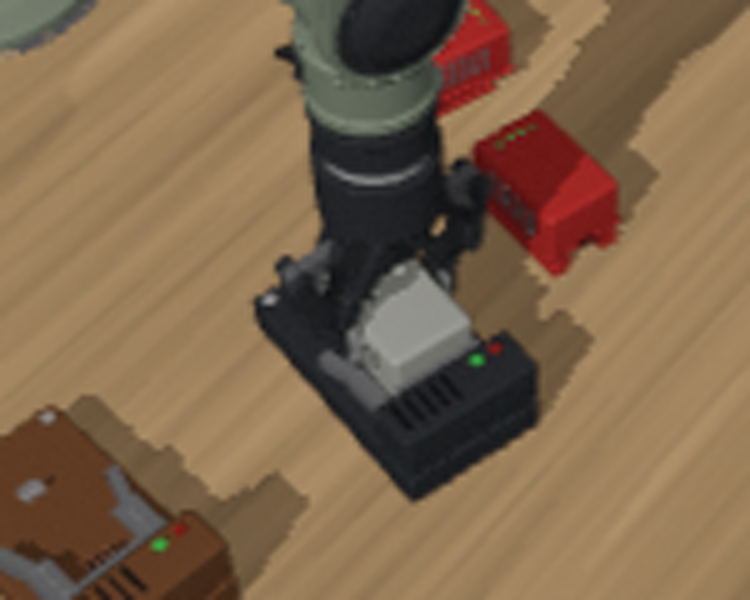

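View pics/wrist10.png

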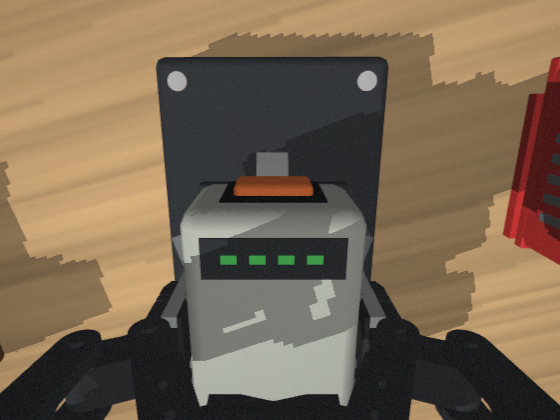

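The pack is against the end-stop plate in all three views, with the keeper at (272,165) directly behind its rear end. It is pressing at 23 N, steady, with the grip held. I hand in now.

```bash
python3 - <<'E'
from h import *
s=ctrl.state(); print(s['time'],s['position'],s['force'],s['opening'])
print(ctrl.finish_job())
E
```

```text
17.4 [ 0.52018964 -0.10113502  0.07324718] [-22.5879013    3.98709602  16.12639538] 0.05858341574450534
the job is handed in; nothing more can be done
None
```

The battery pack is fully home in the dark charger and latched, and the hand still grips it and presses it against the end stop. I handed the job in at 17.4 s, well inside the 56 s limit.

I lifted the grey pack, set it rails-down on the open front of the bay and slid it in under the lips. The push rose to about 13 N, then fell to nothing as the pack jumped forward 7 mm, which was the latch snapping. It then met the end stop.

**Last checks:**
- **Position:** the hand stopped within 1 mm of the measured home place along the slide. All three cameras show the pack's front at the end-stop plate, and the wrist view shows the keeper just behind its rear end.
- **Push and grip:** it presses forward with about 23 N and down with about 16 N. The 120 N grip holds, with the jaws 59 mm open. The highest wrist force I read was about 28 N.
- **Bystanders:** the arm never went near the drill, tape measure, screwdriver or look-alikes. I did not re-measure where they lie at the end.

**Minor deviations:**
- **Tilt under load:** the tool tilts about 1° nose-down under the final push. It seems to be give in the arm, and at most it lifts the pack's rear by about 1 mm.
- **Refused commands:** my first four move commands were refused because the rows were incomplete. They moved nothing.

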